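Weigh a rusk sample in the hanging pail

ROBOT

A 6-joint arm with a two-finger parallel gripper is mounted at the origin on the work surface. World frame = base frame: x ahead of the robot, y to its left, z up, the work surface at z = 0. Lengths are in m, angles in rad, forces in N, time in s.
With the tool pointing down it reaches from about 0.25 to 0.775 m from the base axis. Payload 4 kg.
Tool frame: the origin (TCP) lies midway between the tips of the shut fingers; the grasp point (between the pads) lies 19 mm behind it; z points along the fingers, y is the direction in which the jaws open and shut (so a half turn about z gives the same grasp; the last joint's range is limited). The gripper opens to 94 mm and grips with 3 to 60 N. Pads are 16 mm wide; open, the fingers measure 119 mm over their backs; the gripper's body (75 mm by 177 mm) begins 78 mm behind the grasp point.
Start: joints at [-1.321, 0.087, 1.371, -0, 1.684, -0.103], TCP at [0.19, -0.516, 0.169] pointing down, gripper open.
Joint ranges: [-3.1, 3.1], [-0.76, 2.03], [0.27, 2.55], [-1.08, 4.22], [0.17, 2.65], [-2.57, 2.57]. Speed limits (rad/s): [2.79, 2.79, 3.14, 3.14, 3.14, 3.14].

INTERFACE

Orientations are given as [roll, pitch, yaw] about the fixed x, y, z axes, in that order (R = Rz(yaw) Ry(pitch) Rx(roll)).
In Python, from bench import robot, cams gives the robot as it stands.
- The arm moves only by the tool step_arm, never from a script. Its argument "plan" is a list that holds one entry, the list of rows, each a list of 5 numbers: the shift along the world's x, y, z in mm, then the turn about the world's z in rad, then the opening in per cent of the stroke, from 0 (shut) to 100 (fully open). In form: [[[tx, ty, tz, turn, fingers], ...]]. A call has 1 to 8 rows; each row is the pose to reach, as a shift and turn from the pose commanded when the call began; what a row does not reach only later rows make up. A row lasts 1/12 s, in which the tool goes at most 41.7 mm and 7.16 degrees, less where a joint would pass 70% of its speed; a pose out of reach is approached as far as the arm can. A call with a gripper value outside its range is refused whole. The fingers move at their own pace and stop on an object; the grip force is fixed at half the most. Time passes only in rows, so rows that repeat a pose let the fingers close. It gives the time, the measured TCP pose, the force and the opening at its end, in the units of the state.
- robot.get_obs(): the state, without advancing time (a new reading comes with each control period).
- cams.snapshot(name): name is "scene" or "top" or "wrist"; returns a dict with "frame" (420x560x3 uint8, red, green, blue), "camera_matrix" (3x3 intrinsics, pixels), "origin" and "attitude" of the camera in the world; the wrist camera has in their place "T_tool_cam" (4x4, takes a point from camera to tool coordinates, whose origin is the TCP and whose axes are the flange's). Camera axes: x right, y down, z forward; pixel columns grow to the right and rows downward; lengths in m; the calibration is good to about 2 mm. A picture is of the moment at which its call begins: read the wrist's pose just before it. There is no depth.
- robot.close_job(): hands the job in, once; it reports no verdict.
The state is a dict: "time": time; "joint_positions": joint angles; "qvel": joint speeds; "joint_torque": joint torques, N m; "tool_pos": TCP position; "ee_rot": TCP orientation; "wrist_force": force on the tool from outside, world axes, zero at the start; "wrist_torque": the same for the moment, N m; "width": finger opening in m.
Only numpy, scipy, OpenCV 4.12 (cv2) and the standard library are available. Lean on these libraries where they do the work, as an engineer would, in place of code of your own. Each camera call takes 0.05 s, during which the arm holds its last target. There are 200 camera calls.

TASK

First put the round rusk from the tray into the sample pail. Then, with the pail standing on the bench, swing its folded bail upright, hang the pail by the bail on both prongs of the weigh stand's twin hook and let go, and finally push the stand's button fully down and release it. Keep the pail upright, and leave the other baked pieces, the bowl, jar, bottle and brush where they are.

Things in the scene. Friction and masses are not known exactly. Their poses are not given: they have to be found in the camera images.
- rusk_mid (a point): centre, half-way up, of the round rusk: a loose baked disc 60 mm across, 16 mm thick, 30 g, brown crust and pale top, lying flat on the tray in a row with two other pieces, in any order, about 90 mm apart along the tray's length; the free space beside it is across the row (about world y)
- tray: flat perforated metal sheet 310 mm (its x) by 160 mm (its y), 4 mm thick, no rim, fixed; origin under its centre; turned up to 0.1 rad
- crisp_mid (a point): centre of the rectangular crispbread (58 x 78 x 16 mm, same material) on the tray; leave alone
- finger_mid (a point): centre of the long finger rusk with round ends (28 x 94 x 16 mm, same material) on the tray; leave alone
- pail_mid (a point): centre of the open metal pail, 40 mm above its underside: 80 mm high, outer diameter 136 mm at the foot, 160 mm at the rim (165 mm over the bead), wall 3 mm, floor 4 mm thick, about 0.4 kg; z is up; the bail's pivots lie on its y axis, 68 mm above its underside. Loose on the bench, its -x side turned roughly to the robot
- bail (a joint): angle (rad) of the pail's swing bail: 0 = upright, negative = leaning to the pail's -x side (turns about the pail's +y axis); stops at -1.13 (folded, as it starts) and +1.13. Light hinge friction, 0.025 N m: it stays where left within about 0.5 rad of upright, falls to its stop from farther out; 1 to 2 N at the bar lifts it
- bail_mid (a point): middle of the bail's top bar, 105 mm from the pivot line: a steel stirrup of 10 mm round bar; the straight top bar runs 136 mm along the pail's y axis, with a 14 mm thick sleeve on its middle 44 mm; legs slant out to pivots 180 mm apart. y along the bar, z away from the pivots. Upright: 173 mm above the pail's underside; folded: beyond the rim, 33 mm above rim height
- fork_seat (a point): twin hook of the weigh stand: two parallel prongs of 10 mm steel rod, 84 mm apart, pointing to this frame's -x (to the robot). Point midway between them, on top of their level seats, which reach 25 mm to either side along x; the bar's centre rests 5 mm above it. z is up, y across the prongs
- stand: the fixed weigh stand, axes as fork_seat, which is 215 mm above this origin. Beyond the seats the prongs rise: on -x to tips at x = -50 mm, 30 mm above the seat point; on +x, sloping, to a crossbar at x = 145 mm (top 44 mm above it) on a white column. Base 18 mm high; grey console 52 mm high on the -y side
- record_top (a point): centre of the top of the stand's round push button (36 mm across, on the grey console on the base, 180 mm to the -y side of the hook and 20 mm to -x in the stand's frame); pressed straight down, springs back
- record (a joint): travel of the button in m: 0 = up, 0.006 = fully down; about 5 N to bottom
- bowl: small steel bowl 110 mm across, 50 mm high, origin under its centre, stands behind the pail; leave alone
- tub: closed jar 72 mm across, 85 mm high, origin under its centre; leave alone
- sprayer: white bottle 60 mm across, 170 mm high, origin under its centre, on the robot's right; leave alone
- brush: hand brush lying on the bench on the robot's right; leave alone
Mind the look-alikes: they are no part of the job. Leave any yellow look-alike of the part that bears pail_mid alone.

How it is judged:
By the outcome, as a careful person would: the job done as asked, in the order asked, and still so for the second after the job is handed in, with the robot touching nothing.
It also fails if it takes over 61 s, if anything falls off the work surface, if the arm or the gripper's body presses on something with over 40 N, if the wrist force passes 120 N, or if a joint passes its speed limit or range.

## Working session

There is one attempt and no reset: what is moved stays moved. The work goes in short steps, Python scripts to look and compute and a tool call to move; the robot and the scene stay as the last step left them, time stands still between calls to the robot, and variables do not carry over. Pictures are saved under pics/ and viewed, about 8 in all and at most 12, crops included, and the job is handed in when it is done.

Besides the shell and the picture viewer there is one more tool, called as name(argument=value, ...) on one line, values as JSON. step_arm: Moves the arm, as the interface text tells. Its arguments: {"type":"object","properties":{"plan":{"type":"array"}},"required":["plan"]}

```bash
ls; mkdir -p pics
cat > h.py <<'E'
import numpy as np, cv2
from bench import robot, cams
from scipy.spatial.transform import Rotation as R
def snap(n,f=None):
    o=robot.get_obs(); s=cams.snapshot(n)
    if f: cv2.imwrite('pics/'+f,s['frame'][:,:,::-1])
    K=np.array(s['camera_matrix'])
    if n=='wrist':
        q=np.array(o['ee_rot']); 
        T=np.eye(4); T[:3,:3]=R.from_euler('xyz',q).as_matrix() if q.size==3 else q.reshape(3,3); T[:3,3]=o['tool_pos']
        C=T@np.array(s['T_tool_cam']); A,p=C[:3,:3],C[:3,3]
    else:
        A=np.array(s['attitude']); p=np.array(s['origin'])
        if A.size==3: A=R.from_euler('xyz',A).as_matrix()
    return s['frame'],K,A,p
def ray(c,u,v):
    f,K,A,p=c; d=A@np.linalg.inv(K)@np.array([u,v,1.]); return p,d
def onz(c,u,v,z):
    p,d=ray(c,u,v); return p+d*(z-p[2])/d[2]
def proj(c,P):
    f,K,A,p=c; q=K@(A.T@(np.array(P)-p)); return q[:2]/q[2]
def tri(c1,uv1,c2,uv2):
    p,d=ray(c1,*uv1); q,e=ray(c2,*uv2)
    s=np.linalg.lstsq(np.c_[d,-e],q-p,rcond=None)[0]
    a,b=p+d*s[0],q+e*s[1]; return (a+b)/2,np.linalg.norm(a-b)
E
python3 - <<'E'
from h import *
print(robot.get_obs())
for n in('scene','top'):
    c=snap(n,n+'0.png'); print(c[1],c[2],c[3])
a=cv2.imread('pics/scene0.png');b=cv2.imread('pics/top0.png')
E
```

```text
pics
{'time': 0.0, 'joint_positions': array([-1.32113226e+00,  8.79731650e-02,  1.37223045e+00, -1.96236043e-05,
        1.68356628e+00, -1.03102442e-01]), 'qvel': array([-9.50385910e-05,  5.00317065e-04, -8.01146923e-04, -6.28966663e-04,
       -7.56641642e-04,  6.79767512e-04]), 'joint_torque': array([ 5.86781571e-04, -3.40181065e+01, -3.02424216e+01,  7.18908641e-02,
        3.30252189e-02, -1.65825613e-04]), 'tool_pos': array([ 0.18985788, -0.51554065,  0.16760639]), 'ee_rot': array([-3.13942497e+00, -2.04681234e-04,  3.52764095e-01]), 'wrist_force': array([ 0.26405028, -0.40564774,  0.38240187]), 'wrist_torque': array([-0.00471797, -0.01246272,  0.02224948]), 'width': 0.09403188247438918}
[[391.51556711   0.         275.55255654]
 [  0.         391.51556711 210.5771436 ]
 [  0.           0.           1.        ]] [[ 0.64620829  0.62946043 -0.43150251]
 [ 0.7631055  -0.5397821   0.35539454]
 [-0.00921053 -0.55894084 -0.82915638]] [ 0.8302064  -0.37348402  0.87524766]
[[519.19561189   0.         284.55294936]
 [  0.         519.19561189 211.05956979]
 [  0.           0.           1.        ]] [[-0.01890759 -0.9982955   0.05521404]
 [-0.99955326  0.02015217  0.02207203]
 [-0.02314709 -0.05477204 -0.99823055]] [ 0.36854099 -0.05522653  1.62838799]
```

View pics/scene0.png

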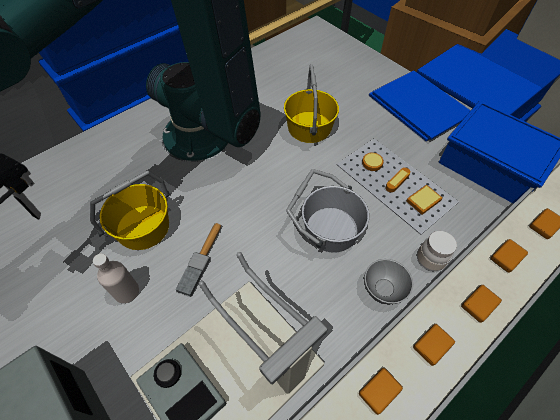

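View pics/top0.png

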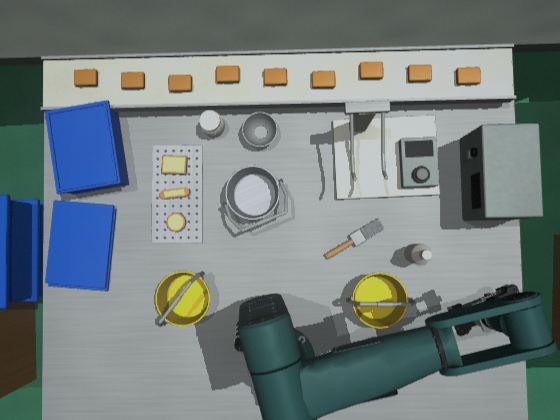

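The scene view shows the metal pail at about (335,215), its bail folded toward the robot. The rusk is at (373,161) and the prong tips at about (240,255) and (203,285). In the top view the rusk is at (176,222), the pail at (252,195), and the prongs are near (352,190) and (384,178), with the button at (420,174).

Run:
```python
from h import *
t=snap('top');s=snap('scene')
hsv=cv2.cvtColor(t[0],cv2.COLOR_RGB2HSV)
m=cv2.inRange(hsv,(8,70,120),(35,255,255)); m[:, :150]=0; m[:,205:]=0; m[:140]=0;m[250:]=0
for c in cv2.findContours(m,0,2)[0]:
    if cv2.contourArea(c)>40:
        (u,v),r=cv2.minEnclosingCircle(c); print(u,v,r,cv2.contourArea(c),onz(t,u,v,.016))
print('pail top',onz(t,252,194,.08),'btn',onz(t,420,174,.06), 'scene btn',onz(s,166,374,.06),'pail scene',onz(s,335,214,.08))
for n,a,b in(('tipL',(352,192),(240,255)),('tipR',(384,178),(203,285))): print(n,tri(t,a,s,b))
a=cv2.resize(t[0][80:260,140:450],None,fx=2.5,fy=2.5,interpolation=cv2.INTER_CUBIC); cv2.imwrite('pics/c1.png',a[:,:,::-1])
a=cv2.resize(s[0][150:420,120:400],None,fx=2.2,fy=2.2,interpolation=cv2.INTER_CUBIC); cv2.imwrite('pics/c2.png',a[:,:,::-1])
```

```text
175.46551513671875 221.6853485107422 9.470849990844727 251.5 [0.43137659 0.32173004 0.016     ]
174.0 192.5 14.430970191955566 214.5 [0.52293482 0.32567207 0.016     ]
173.67662048339844 164.2610321044922 14.303535461425781 394.5 [0.61200162 0.32605324 0.016     ]
pail top [0.50735598 0.07561989 0.08      ] btn [ 0.55909217 -0.43170584  0.06      ] scene btn [ 0.56131625 -0.43766928  0.06      ] pail scene [0.51810139 0.07061494 0.08      ]
tipL (array([ 0.50175418, -0.20563816,  0.18483169]), np.float64(0.015067171327204382))
tipR (array([ 0.53000965, -0.29543085,  0.22519522]), np.float64(0.0011683101560428235))
```

View pics/c1.png

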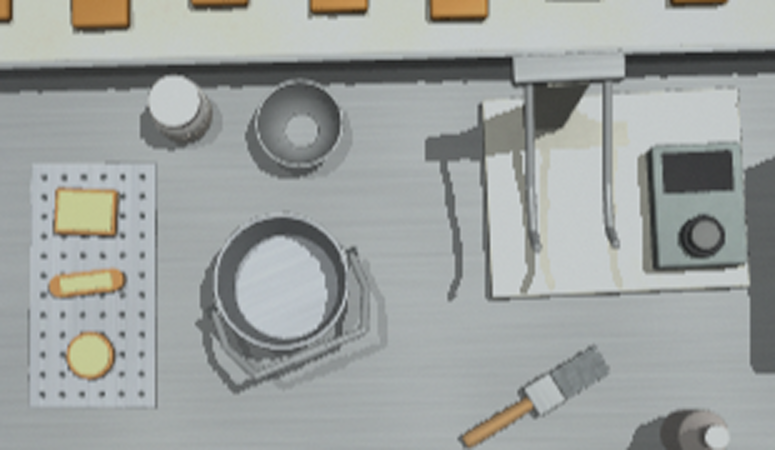

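View pics/c2.png

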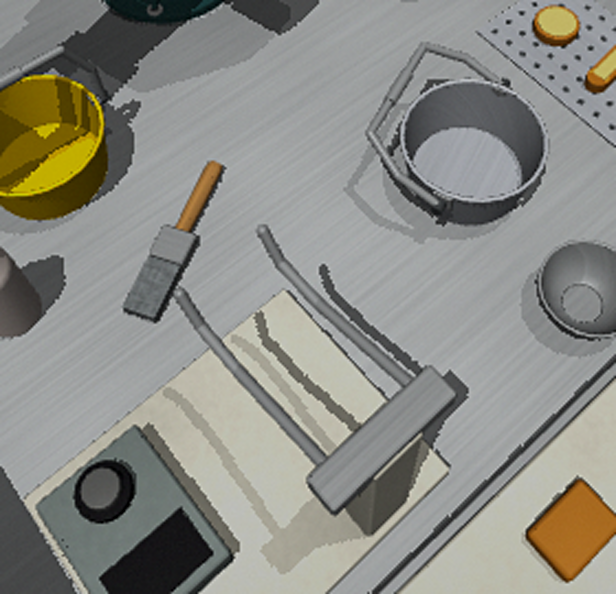

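Run:
```python
from h import *
t=snap('top');s=snap('scene')
for n,a,b in(('tipL',(354.4,178.8),(239.5,253.6)),('tipR',(385.6,177.2),(202.3,283.2)),('btn',(423.2,174.4),(167.3,371.8))): print(n,tri(t,a,s,b))
print('bar',onz(s,314.5,170.5,.113),onz(s,289.1,210.5,.113))
C=onz(s,(473/2.2+120),(148/2.2+150),.082);print('rim scene',C, 'rim top',onz(t,282/2.5+140,282/2.5+80,.082))
# project guesses to c1 coords
for u in((314.5,170.5),(289.1,210.5)):
  q=proj(t,onz(s,*u,.113)); print('c1',(q-[140,80])*2.5)
```

```text
tipL (array([ 0.52851289, -0.21277783,  0.23972825]), np.float64(0.0013959445865576413))
tipR (array([ 0.53121796, -0.29679601,  0.23676413]), np.float64(0.0010286348936826835))
btn (array([ 0.55864787, -0.43698011,  0.06234545]), np.float64(0.007701657882222928))
bar [0.40447924 0.10639821 0.113     ] [ 0.45406066 -0.02248391  0.113     ]
rim scene [0.52558592 0.06277404 0.082     ] rim top [0.51073042 0.07299651 0.082     ]
c1 [252.67485905 370.7206335 ]
c1 [362.00810177 326.184203  ]
```

The bar lies at about (0.404,0.106)–(0.454,−0.022), so the pail's yaw is about 0.37 and its centre about (0.515,0.075). The fork seat is at about (0.575,−0.255) with yaw about 0.03. The rusk is at (0.431,0.322). I'll move above the rusk first.

step_arm(plan=[[[20, 60, 110, 0, 100], [20, 60, 110, 0, 100], [20, 60, 110, 0, 100], [241, 838, 110, -0.33, 100], [241, 838, 110, -0.33, 100], [241, 838, 110, -0.33, 100], [241, 838, 110, -0.33, 100], [241, 838, 110, -0.33, 100]]])

```text
time: 0.97
tool_pos: [0.2667, -0.2548, 0.2777]
ee_rot: [3.141, -0.001, 0.022]
wrist_force: [1.2, -0.7, 0.2]
width: 0.0938
```

step_arm(plan=[[[164, 577, -30, 0, 100], [164, 577, -30, 0, 100], [164, 577, -30, 0, 100], [164, 577, -30, 0, 100], [164, 577, -30, 0, 100], [164, 577, -30, 0, 100], [164, 577, -30, 0, 100], [164, 577, -30, 0, 100]]])

```text
time: 1.63
tool_pos: [0.3576, 0.0658, 0.2613]
ee_rot: [3.141, -0.002, 0.023]
wrist_force: [0.7, -0.4, 0.3]
width: 0.0937
```

step_arm(plan=[[[73, 257, -20, 0, 100], [73, 257, -20, 0, 100], [73, 257, -20, 0, 100], [73, 257, -20, 0, 100], [73, 257, -20, 0, 100], [73, 257, -20, 0, 100], [73, 257, -20, 0, 100], [73, 257, -20, 0, 100]]])

```text
time: 2.3
tool_pos: [0.4304, 0.3238, 0.2386]
ee_rot: [3.141, 0.003, 0.027]
wrist_force: [-0.2, -0.4, 0.4]
width: 0.0939
```

```bash
cat > rusk.py <<'E'
from h import *
import sys
c=snap('wrist',sys.argv[1]); o=robot.get_obs(); print(o['time'],o['tool_pos'],o['ee_rot'])
hsv=cv2.cvtColor(c[0],cv2.COLOR_RGB2HSV)
m=cv2.inRange(hsv,(8,70,100),(35,255,255))
for k in cv2.findContours(m,0,2)[0]:
    if cv2.contourArea(k)>300:
        (u,v),r=cv2.minEnclosingCircle(k); M=cv2.moments(k); u2,v2=M['m10']/M['m00'],M['m01']/M['m00']
        print(round(u),round(v),round(r),cv2.contourArea(k)/(np.pi*r*r),onz(c,u2,v2,.018))
E
python3 rusk.py w1.png
```

```text
2.35 [0.43027552 0.32174853 0.23942122] [3.13977923e+00 2.61142892e-03 2.55562321e-02]
298 314 38 0.1699830141591939 [0.2343777  0.28658469 0.018     ]
279 189 20 0.9479139767134942 [0.43500859 0.32217598 0.018     ]
278 127 33 0.3545913923908185 [0.52452581 0.32580506 0.018     ]
279 56 36 0.6419099793521765 [0.61474427 0.32679294 0.018     ]
```

The wrist view's mask puts the rusk at (0.435,0.322), px (279,189). Descending.

step_arm(plan=[[[4, 0, -190, 0, 100], [4, 0, -190, 0, 100], [4, 0, -190, 0, 100], [4, 0, -190, 0, 100], [4, 0, -190, 0, 100], [4, 0, -215, 0, 100], [4, 0, -225, 0, 100], [4, 0, -228, 0, 100]]])

```text
time: 3.02
tool_pos: [0.4333, 0.3185, 0.0111]
ee_rot: [3.139, 0.004, 0.021]
wrist_force: [0.5, 0.2, -0.9]
width: 0.0936
```

step_arm(plan=[[[0, 0, -3, 0, 100], [0, 0, -3, 0, 100]]])

```text
time: 3.18
tool_pos: [0.4358, 0.3207, 0.0116]
ee_rot: [-3.14, -0.002, 0.022]
wrist_force: [0.4, -0.6, 0.7]
width: 0.0944
```

step_arm(plan=[[[0, 0, -1, 0, 40], [0, 0, -1, 0, 40], [0, 0, -1, 0, 40], [0, 0, -1, 0, 40], [0, 0, -1, 0, 40], [0, 0, -1, 0, 40], [0, 0, -1, 0, 40], [0, 0, -1, 0, 40]]])

```text
time: 3.85
tool_pos: [0.4347, 0.3206, 0.0089]
ee_rot: [3.141, 0.0, 0.023]
wrist_force: [0.4, -0.3, -0.0]
width: 0.0437
```

step_arm(plan=[[[0, 0, 0, 0, 40], [0, 0, 0, 0, 40], [0, 0, 120, 0, 40], [0, 0, 120, 0, 40], [0, 0, 120, 0, 40], [0, 0, 120, 0, 40]]])

```text
time: 4.35
tool_pos: [0.4392, 0.3233, 0.1387]
ee_rot: [-3.134, -0.015, 0.023]
wrist_force: [0.4, 0.8, 2.1]
width: 0.0376
```

Run:
```python
from h import *
c=snap('wrist','w2.png'); print(robot.get_obs())
```

```text
{'time': 4.4, 'joint_positions': array([ 5.30590773e-01,  7.24835453e-02,  1.45350352e+00, -1.11085186e-04,
        1.60414900e+00,  2.07854117e+00]), 'qvel': array([-0.00011871,  0.04378321,  0.10389769,  0.00070471, -0.01723924,
        0.00032628]), 'joint_torque': array([ 1.73563039e-02, -3.41234207e+01, -3.10373104e+01, -2.39958975e-02,
        2.32607365e-02, -4.41958525e-05]), 'tool_pos': array([0.43779242, 0.32243028, 0.1349007 ]), 'ee_rot': array([-3.13611916, -0.01006517,  0.02281404]), 'wrist_force': array([-0.07266738, -0.94657701,  0.00858775]), 'wrist_torque': array([ 0.04018525,  0.01494345, -0.05134853]), 'width': 0.03762381397467599}
```

View pics/w2.png

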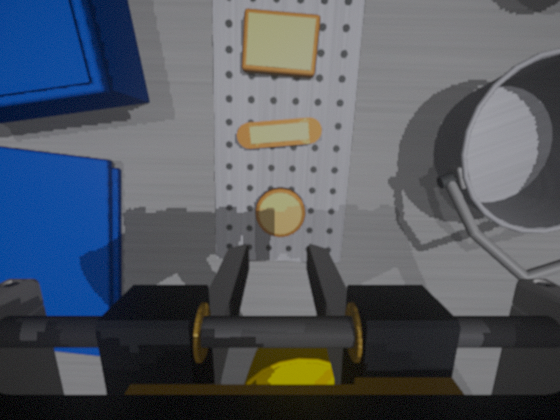

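The rusk was missed: it still lies on the tray at (280,212). I'll re-measure it against the projected TCP.

```bash
python3 rusk.py w3.png
python3 - <<'E'
from h import *
c=snap('wrist'); o=robot.get_obs(); print(proj(c,o['tool_pos']),c[2],c[3],c[1][0,0],o['tool_pos'],o['ee_rot'])
t=snap('top')
hsv=cv2.cvtColor(t[0],cv2.COLOR_RGB2HSV)
m=cv2.inRange(hsv,(8,70,120),(35,255,255)); m[:, :150]=0; m[:,205:]=0; m[:140]=0;m[250:]=0
for k in cv2.findContours(m,0,2)[0]:
    if cv2.contourArea(k)>40:
        (u,v),r=cv2.minEnclosingCircle(k); print(u,v,r,onz(t,u,v,.02))
s=snap('scene')
hsv=cv2.cvtColor(s[0],cv2.COLOR_RGB2HSV)
m=cv2.inRange(hsv,(8,70,120),(35,255,255)); m[:140]=0;m[220:]=0;m[:,:345]=0;m[:,450:]=0
for k in cv2.findContours(m,0,2)[0]:
    if cv2.contourArea(k)>40:
        (u,v),r=cv2.minEnclosingCircle(k); print('s',u,v,r,onz(s,u,v,.014))
E
```

```text
4.45 [0.43604439 0.32137903 0.13147972] [-3.13910923 -0.00460694  0.02278856]
290 380 44 0.2823446805408136 [0.21301321 0.29260355 0.018     ]
279 211 25 0.8728632438686243 [0.43645135 0.32057937 0.018     ]
278 130 43 0.3605105170535685 [0.52450491 0.32563448 0.018     ]
279 38 48 0.6396838779750313 [0.61480426 0.32671273 0.018     ]
[279.33040562 241.46082063] [[ 0.02360153 -0.96860778 -0.24747109]
 [-0.99971766 -0.02354835 -0.00317511]
 [-0.0027521   0.24747616 -0.96889007]] [0.50891924 0.32334449 0.34588054] 292.84817827853556 [0.4347567  0.32060439 0.12904968] [-3.14142613e+00 -5.32357941e-04  2.27950372e-02]
174.0 192.5 14.430970191955566 [0.5225518  0.32472713 0.02      ]
173.67662048339844 164.2610321044922 14.303535461425781 [0.61139765 0.32510736 0.02      ]
s 424.0 197.5 17.007450103759766 [0.6106458  0.32776701 0.014     ]
s 398.0 177.0 13.601571083068848 [0.51894172 0.3298695  0.014     ]
s 373.0 159.5 10.30786418914795 [0.42965151 0.32564936 0.014     ]
```

Run:
```python
from h import *
o=robot.get_obs(); c=snap('wrist'); im=c[0][:,:,::-1].copy()
im=im[150:340,160:400].copy(); im=cv2.resize(im,None,fx=3.2,fy=3.2,interpolation=cv2.INTER_CUBIC)
Rm=R.from_euler('xyz',o['ee_rot']).as_matrix()
for z,col in((0,(0,0,255)),(-.019,(0,255,0)),(-.04,(255,0,0))):
  for y in(-.0188,.0188):
    u=(proj(c,o['tool_pos']+Rm@[0,y,z])-[160,150])*3.2; cv2.drawMarker(im,tuple(int(a) for a in u),col,0,14,2)
cv2.imwrite('pics/w4.png',im); print(o['tool_pos'],o['width'])
```

```text
[0.43355851 0.31993205 0.12677797] 0.037701364290363304
```

View pics/w4.png

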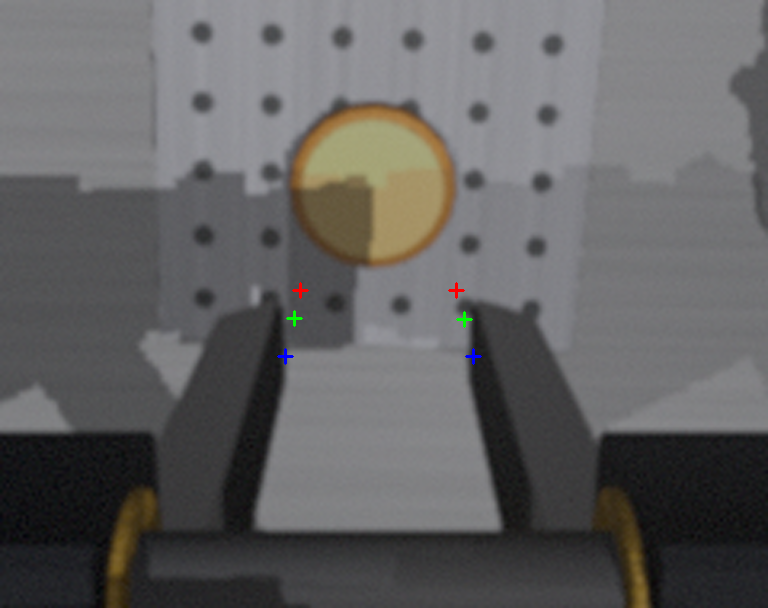

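The fingertips show up about 30 mm behind the stated TCP at this opening, and they closed above the rusk without touching it. I'll reopen and go lower, watching the force.

step_arm(plan=[[[2, 0, 0, 0, 100], [2, 0, 0, 0, 100], [2, 0, 0, 0, 100], [2, 0, 0, 0, 100], [2, 0, 0, 0, 100], [2, 0, 0, 0, 100], [2, 0, 0, 0, 100], [2, 0, 0, 0, 100]]])

```text
time: 5.32
tool_pos: [0.4367, 0.3206, 0.129]
ee_rot: [-3.142, -0.0, 0.023]
wrist_force: [-0.5, 0.1, -0.5]
width: 0.0873
```

step_arm(plan=[[[0, 0, -80, 0, 100], [0, 0, -80, 0, 100], [0, 0, -100, 0, 100], [0, 0, -115, 0, 100], [0, 0, -119, 0, 100], [0, 0, -119, 0, 100]]])

```text
time: 5.82
tool_pos: [0.4357, 0.32, 0.0086]
ee_rot: [3.14, 0.003, 0.023]
wrist_force: [-0.9, -0.5, 0.9]
width: 0.0942
```

step_arm(plan=[[[0, 0, -3, 0, 100], [0, 0, -5, 0, 100]]])

```text
time: 5.98
tool_pos: [0.438, 0.3214, 0.0067]
ee_rot: [-3.14, -0.003, 0.023]
wrist_force: [-0.6, -0.8, 0.3]
width: 0.094
```

Run:
```python
from h import *
import glob
o=robot.get_obs(); c=snap('wrist'); im=c[0][:,:,::-1].copy()
print(o['tool_pos'],o['width'],o['wrist_force'])
im=im[150:390,120:440].copy(); im=cv2.resize(im,None,fx=2.4,fy=2.4,interpolation=cv2.INTER_CUBIC)
cv2.imwrite('pics/w5.png',im)
```

```text
[0.43804685 0.32136517 0.0066677 ] 0.09396017067321756 [-0.60320637 -0.76072684  0.29575249]
```

View pics/w5.png

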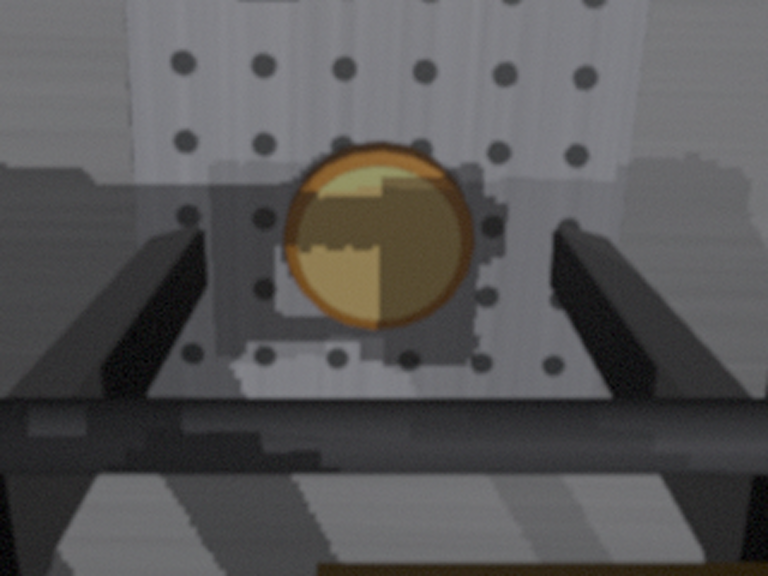

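Scaling from the rusk's known 60 mm and the 94 mm finger gap, the real fingertips are still about 40 mm above the reported TCP. I'll go lower in small steps and check the force.

step_arm(plan=[[[0, 0, -10, 0, 100], [0, 0, -10, 0, 100]]])

```text
time: 6.2
tool_pos: [0.4362, 0.3203, -0.006]
ee_rot: [3.141, 0.001, 0.023]
wrist_force: [-0.8, 0.7, 0.7]
width: 0.0941
```

step_arm(plan=[[[0, 0, -8, 0, 100], [0, 0, -8, 0, 100]]])

```text
time: 6.37
tool_pos: [0.4357, 0.32, -0.0147]
ee_rot: [3.14, 0.002, 0.023]
wrist_force: [-0.4, -1.1, -0.6]
width: 0.0941
```

step_arm(plan=[[[0, 0, -6, 0, 100], [0, 0, -6, 0, 100]]])

```text
time: 6.53
tool_pos: [0.4359, 0.3201, -0.0204]
ee_rot: [3.141, 0.002, 0.023]
wrist_force: [-1.1, -0.5, -0.2]
width: 0.0934
```

Run:
```python
from h import *
o=robot.get_obs(); c=snap('wrist'); im=c[0][:,:,::-1].copy()
print(o['tool_pos'],o['width'],o['wrist_force'],o['joint_positions'],c[3])
im=im[150:390,120:440].copy(); im=cv2.resize(im,None,fx=2.4,fy=2.4,interpolation=cv2.INTER_CUBIC)
cv2.imwrite('pics/w6.png',im)
```

```text
[ 0.43592231  0.3201356  -0.02036165] 0.093435731717492 [-1.10625872 -0.45486809 -0.1975726 ] [ 5.28635999e-01  1.84124296e-01  1.64937281e+00 -6.48826875e-05
  1.31023393e+00  2.07667812e+00] [0.51017193 0.32290305 0.19357029]
```

No contact yet at a TCP reading of −0.020, so the TCP reading really is offset. Lowering further.

step_arm(plan=[[[0, 0, -5, 0, 100], [0, 0, -5, 0, 100]]])

```text
time: 6.75
tool_pos: [0.4363, 0.3204, -0.0248]
ee_rot: [3.141, 0.001, 0.023]
wrist_force: [-0.2, -0.1, -1.0]
width: 0.0937
```

step_arm(plan=[[[0, 0, -4, 0, 100], [0, 0, -4, 0, 100]]])

```text
time: 6.92
tool_pos: [0.4363, 0.3203, -0.0288]
ee_rot: [3.141, 0.001, 0.023]
wrist_force: [0.1, 0.8, 0.3]
width: 0.0939
```

Run:
```python
from h import *
o=robot.get_obs(); c=snap('wrist'); im=c[0][:,:,::-1].copy()
print(o['tool_pos'],o['width'],o['wrist_force'])
im=im[150:390,120:440].copy(); im=cv2.resize(im,None,fx=2.4,fy=2.4,interpolation=cv2.INTER_CUBIC)
cv2.imwrite('pics/w7.png',im)
```

```text
[ 0.43628046  0.32034945 -0.02880028] 0.09385925695612966 [0.07957952 0.80963448 0.26350249]
```

View pics/w7.png

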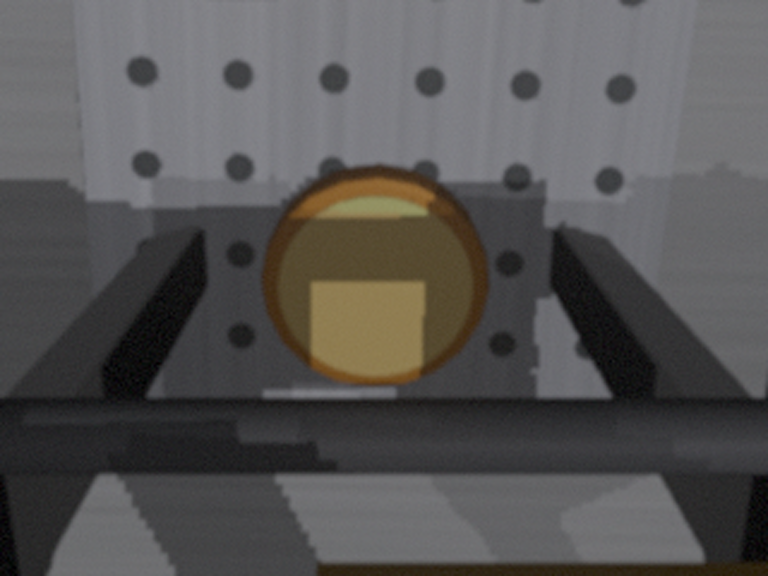

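The rusk now has the same image scale as the tips (3.75 px/mm), so the tips are level with it. One small step down, then close.

step_arm(plan=[[[-1, 0, -4, 0, 100], [-1, 0, -4, 0, 100]]])

```text
time: 7.13
tool_pos: [0.4358, 0.3207, -0.0322]
ee_rot: [-3.141, -0.0, 0.023]
wrist_force: [0.5, -0.1, 0.5]
width: 0.0941
```

step_arm(plan=[[[0, 0, 0, 0, 45], [0, 0, 0, 0, 45], [0, 0, 0, 0, 45], [0, 0, 0, 0, 45], [0, 0, 0, 0, 45], [0, 0, 0, 0, 45], [0, 0, 0, 0, 45], [0, 0, 0, 0, 45]]])

```text
time: 7.8
tool_pos: [0.4357, 0.3206, -0.032]
ee_rot: [3.141, 0.0, 0.023]
wrist_force: [-0.4, 0.3, 0.0]
width: 0.0596
```

Gripped at 59.6 mm. Lift and carry to the pail.

step_arm(plan=[[[0, 0, 10, 0, 45], [0, 0, 40, 0, 45], [0, 0, 70, 0, 45], [0, 0, 100, 0, 45], [0, 0, 130, 0, 45], [0, 0, 150, 0, 45]]])

```text
time: 8.3
tool_pos: [0.4368, 0.3213, 0.1224]
ee_rot: [-3.139, -0.005, 0.023]
wrist_force: [0.9, -0.0, -0.8]
width: 0.0594
```

step_arm(plan=[[[20, -30, 0, 0.1, 45], [35, -70, 0, 0.2, 45], [45, -110, 0, 0.3, 45], [60, -150, 0, 0.345, 45], [70, -190, 0, 0.345, 45], [79, -225, 0, 0.345, 45], [79, -246, 0, 0.345, 45], [79, -246, 0, 0.345, 45]]])

```text
time: 8.97
tool_pos: [0.5152, 0.0703, 0.1187]
ee_rot: [3.139, 0.0, 0.362]
wrist_force: [0.4, -0.8, -0.2]
width: 0.0596
```

Run:
```python
from h import *
o=robot.get_obs(); print(o['time'],o['tool_pos'],o['ee_rot'],o['width'],o['wrist_force'])
c=snap('wrist','w8.png')
```

```text
8.9667 [0.51516476 0.07034966 0.1186625 ] [3.13948950e+00 1.07616317e-04 3.61954634e-01] 0.05957994174542233 [ 0.41885905 -0.75763762 -0.22226456]
```

View pics/w8.png

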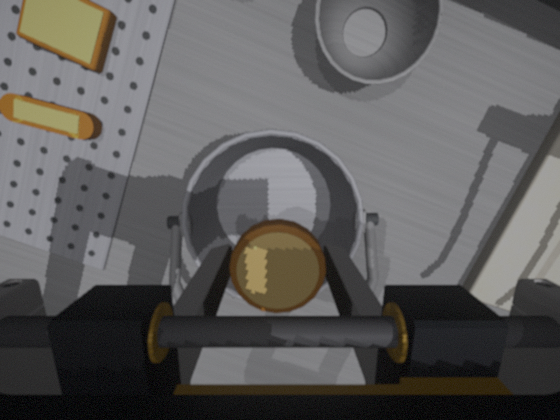

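The rusk is held, px (278,265), over the pail. The pivots are at (173,220) and (372,218), and the top of the rim at (275,132).

Run:
```python
from h import *
o=robot.get_obs(); c=snap('wrist')
a=onz(c,173,221,.068);b=onz(c,372,219,.068); print(a,b,(a+b)/2,np.linalg.norm(a-b),'yaw',np.arctan2(-(a-b)[0],(a-b)[1]))
print('far rim',onz(c,275,132,.08), onz(c,275,210,.004))
print(o['tool_pos'])
```

```text
[0.48225832 0.16537931 0.068     ] [ 0.55045661 -0.00789575  0.068     ] [0.51635746 0.07874178 0.068     ] 0.1862129163499356 yaw 0.3749631200141667
far rim [0.5907922  0.10429352 0.08      ] [0.51224124 0.07510913 0.004     ]
[0.51497618 0.07278926 0.11864976]
```

step_arm(plan=[[[0, 3, -40, 0, 45], [0, 3, -80, 0, 45], [0, 3, -110, 0, 45], [0, 3, -120, 0, 45], [0, 3, -120, 0, 45], [0, 3, -120, 0, 80], [0, 3, -120, 0, 80], [0, 3, -120, 0, 80]]])

```text
time: 9.73
tool_pos: [0.5172, 0.0781, 0.001]
ee_rot: [3.14, -0.005, 0.368]
wrist_force: [0.1, 0.1, 0.2]
width: 0.0744
```

step_arm(plan=[[[0, 0, 0, 0, 80], [0, 0, 0, 0, 80], [0, 0, 40, 0, 80], [0, 0, 80, 0, 80], [0, 0, 120, 0, 80], [0, 0, 150, 0, 80], [0, 0, 180, 0, 80], [0, 0, 180, 0, 80]]])

```text
time: 10.4
tool_pos: [0.5187, 0.0777, 0.1868]
ee_rot: [3.137, -0.014, 0.368]
wrist_force: [0.6, 0.3, 0.8]
width: 0.0751
```

Run:
```python
from h import *
o=robot.get_obs(); print(o['time'],o['tool_pos'],o['ee_rot'],o['width'],o['wrist_force'])
c=snap('wrist','w9.png')
hsv=cv2.cvtColor(c[0],cv2.COLOR_RGB2HSV); m=cv2.inRange(hsv,(8,70,60),(35,255,255))
for k in cv2.findContours(m,0,2)[0]:
    if cv2.contourArea(k)>200: print(cv2.minEnclosingCircle(k),cv2.contourArea(k),onz(c,*cv2.minEnclosingCircle(k)[0],.02))
for n in('top','scene'):
  t=snap(n); hsv=cv2.cvtColor(t[0],cv2.COLOR_RGB2HSV); m=cv2.inRange(hsv,(8,70,100),(35,255,255))
  for k in cv2.findContours(m,0,2)[0]:
    (u,v),r=cv2.minEnclosingCircle(k); p=onz(t,u,v,.015)
    if cv2.contourArea(k)>20 and np.linalg.norm(p[:2]-[.5,.2])<.22: print(n,u,v,r,p)
```

```text
10.4 [0.51870765 0.07768357 0.18683013] [ 3.13664499 -0.01445192  0.36762999] 0.07508073307456473 [0.64102718 0.32829756 0.77572643]
((371.5, 366.5), 11.068072319030762) 201.5 [ 0.3308061  -0.15023671  0.02      ]
((429.5, 334.5), 26.617761611938477) 207.5 [ 0.41250193 -0.2070089   0.02      ]
((275.33526611328125, 202.9161834716797), 21.883211135864258) 1434.0 [0.51617965 0.07918124 0.02      ]
((96.0, 127.0), 41.48503494262695) 1654.0 [0.52566758 0.32184133 0.02      ]
((112.5, 52.0), 45.76307678222656) 3530.5 [0.61583409 0.32261845 0.02      ]
top 174.5 193.0 14.8071928024292 [0.52142474 0.32434455 0.015     ]
top 173.67662048339844 164.2610321044922 14.303535461425781 [0.61215262 0.32628971 0.015     ]
scene 332.8636474609375 224.5 11.413616180419922 [0.51203294 0.07961718 0.015     ]
scene 424.5 197.5 17.507240295410156 [0.61177606 0.3279726  0.015     ]
scene 398.0 177.5 13.901538848876953 [0.52046705 0.32765824 0.015     ]
```

The rusk lies in the pail at (0.515,0.079), as the wrist and scene masks agree. Now I'll turn the tool and go above the bail bar.

step_arm(plan=[[[-88, -34, 0, 1.57, 80], [-88, -34, 0, 1.57, 80], [-88, -34, 0, 1.57, 80], [-88, -34, 0, 1.57, 80], [-88, -34, 0, 1.57, 80], [-88, -34, 0, 1.57, 80], [-88, -34, 0, 1.57, 80], [-88, -34, 0, 1.57, 80]]])

```text
time: 11.22
tool_pos: [0.4253, 0.0436, 0.1754]
ee_rot: [-3.137, 0.001, 1.374]
wrist_force: [0.7, 0.3, -0.3]
width: 0.0748
```

step_arm(plan=[[[0, 0, 0, 0.57, 60], [0, 0, 0, 0.57, 60], [0, 0, 0, 0.57, 60], [0, 0, 0, 0.57, 60], [0, 0, 0, 0.57, 60], [0, 0, 0, 0.57, 60]]])

```text
time: 11.72
tool_pos: [0.4254, 0.0436, 0.1756]
ee_rot: [-3.137, -0.002, 1.939]
wrist_force: [-0.6, 0.1, -0.4]
width: 0.0567
```

Run:
```python
from h import *
o=robot.get_obs(); print(o['time'],o['tool_pos'],o['ee_rot'],o['width'],o['wrist_force'])
c=snap('wrist','w10.png')
```

```text
11.7167 [0.42538673 0.04356819 0.17556085] [-3.13747264e+00 -1.70487310e-03  1.93869168e+00] 0.05670136955533882 [-0.61589802  0.11724307 -0.39518959]
```

View pics/w10.png

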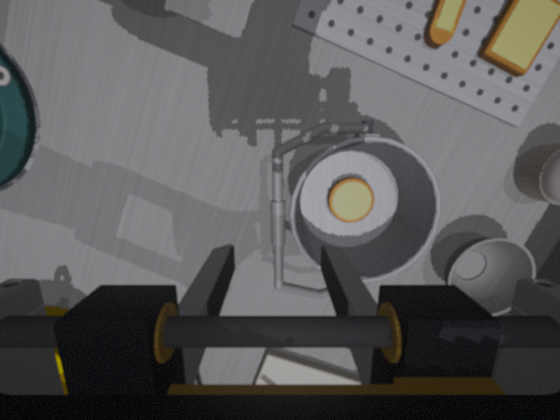

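The rusk is inside the pail at (352,200). The bar runs along u≈278 from v=152 to v=288, midway between the jaws.

Run:
```python
from h import *
o=robot.get_obs(); c=snap('wrist')
a=onz(c,277,153,.113);b=onz(c,279,286,.113);print(a,b,(a+b)/2,np.linalg.norm(a-b),np.arctan2(-(a-b)[0],(a-b)[1]), o['tool_pos'])
```

```text
[0.40342514 0.10331883 0.113     ] [ 0.45368165 -0.02204944  0.113     ] [0.4285534 0.0406347 0.113    ] 0.13506635198944594 0.38125709681182124 [0.42556991 0.04359404 0.17585245]
```

step_arm(plan=[[[3, -3, -40, 0, 60], [3, -3, -80, 0, 60], [3, -3, -105, 0, 60], [3, -3, -115, 0, 60], [3, -3, -118, 0, 60], [3, -3, -118, 0, 60], [3, -3, -118, 0, 60]]])

```text
time: 12.4
tool_pos: [0.4311, 0.0406, 0.0617]
ee_rot: [3.139, 0.001, 1.937]
wrist_force: [-0.5, -0.9, 1.0]
width: 0.0566
```

step_arm(plan=[[[0, 0, 0, 0, 4], [0, 0, 0, 0, 4], [0, 0, 0, 0, 4], [0, 0, 0, 0, 4], [0, 0, 0, 0, 4], [0, 0, 0, 0, 4], [0, 0, 0, 0, 4], [0, 0, 0, 0, 4]]])

```text
time: 13.07
tool_pos: [0.4275, 0.0398, 0.06]
ee_rot: [-3.136, 0.0, 1.938]
wrist_force: [-5.3, -1.9, 3.5]
width: 0.0134
```

The sleeve is gripped at 13.4 mm. Swinging the bail up along the arc.

step_arm(plan=[[[3, 1, 6, 0, 4], [7, 3, 13, 0, 4], [11, 4, 19, 0, 4], [15, 6, 25, 0, 4], [20, 8, 30, 0, 4], [25, 10, 35, 0, 4], [30, 12, 39, 0, 4], [36, 14, 44, 0, 4]]])

```text
time: 13.73
tool_pos: [0.4662, 0.055, 0.1041]
ee_rot: [-3.141, -0.0, 1.938]
wrist_force: [-0.7, -0.5, -4.9]
width: 0.0131
```

step_arm(plan=[[[6, 2, 4, 0, 4], [12, 5, 7, 0, 4], [18, 7, 10, 0, 4], [25, 10, 12, 0, 4], [31, 12, 14, 0, 4], [38, 15, 15, 0, 4], [46, 18, 16, 0, 4], [52, 20, 16, 0, 4]]])

```text
time: 14.4
tool_pos: [0.5189, 0.0751, 0.12]
ee_rot: [3.141, -0.0, 1.938]
wrist_force: [0.2, 0.6, -5.7]
width: 0.0133
```

step_arm(plan=[[[0, 0, 0, 0, 4], [0, 0, 0, 0, 4]]])

```text
time: 14.57
tool_pos: [0.5178, 0.0747, 0.1196]
ee_rot: [-3.141, -0.0, 1.938]
wrist_force: [-0.4, -0.0, -5.3]
width: 0.0133
```

Run:
```python
from h import *
o=robot.get_obs(); print(o['time'],o['tool_pos'],o['ee_rot'],o['width'],o['wrist_force'])
c=snap('wrist','w11.png'); s=snap('scene','s11.png')
a=cv2.resize(s[0][120:290,230:430],(480,408)); b=cv2.resize(c[0],(544,408))[:, :]
im=np.hstack([a,b]); im=cv2.resize(im,(800,int(408*800/im.shape[1]))); cv2.imwrite('pics/m11.png',im[:,:,::-1])
```

```text
14.5667 [0.51781811 0.07469182 0.1196158 ] [-3.14087396e+00 -1.25895013e-04  1.93799921e+00] 0.01332124220995821 [-0.41982956 -0.02171488 -5.30749085]
```

View pics/m11.png

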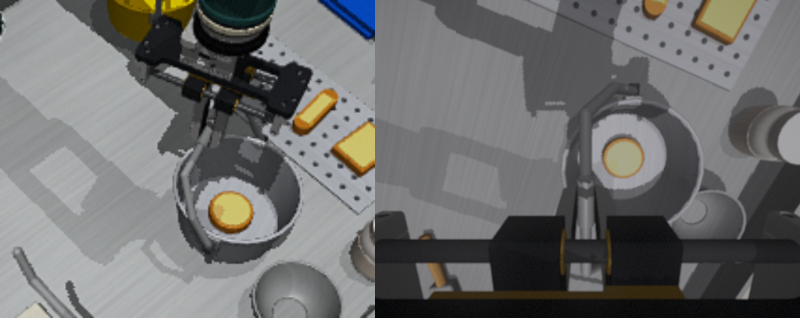

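The bail has not rotated fully in the grip: in the wrist crop the pail sits about 56 mm ahead of the bar, and the −5 N suggests it is partly hanging. I'll triangulate the rusk for the pail's position and height.

```bash
cat > pail.py <<'E'
from h import *
def rk(n):
    c=snap(n); hsv=cv2.cvtColor(c[0],cv2.COLOR_RGB2HSV); m=cv2.inRange(hsv,(8,70,100),(35,255,255)); best=None
    for k in cv2.findContours(m,0,2)[0]:
        if cv2.contourArea(k)<40: continue
        (u,v),r=cv2.minEnclosingCircle(k); p=onz(c,u,v,.02)
        fill=cv2.contourArea(k)/(np.pi*r*r)
        print(n,round(u,1),round(v,1),round(r,1),round(fill,2),p.round(3)) if np.linalg.norm(p[:2]-[.53,.08])<.12 else 0
        if np.linalg.norm(p[:2]-[.53,.08])<.12: best=(u,v)
    return c,best
if __name__=='__main__':
    a,b,t=rk('wrist'),rk('scene'),rk('top')
    if a[1] and b[1]: print('w-s',tri(a[0],a[1],b[0],b[1]))
    if a[1] and t[1]: print('w-t',tri(a[0],a[1],t[0],t[1]))
    cv2.imwrite('pics/p.png',np.hstack([cv2.resize(a[0][60:330,150:450],(400,360)),cv2.resize(b[0][130:280,250:410],(384,360))])[:,:,::-1])
E
python3 pail.py
```

```text
wrist 326.3 207.7 27.4 0.93 [0.567 0.098 0.02 ]
scene 353.0 231.5 11.9 0.78 [0.562 0.101 0.02 ]
w-s (array([0.5646873 , 0.09797846, 0.02646173]), np.float64(0.0019468447618773406))Traceback (most recent call last):
  File "pail.py", line 15, in <module>
    cv2.imwrite('pics/p.png',np.hstack([cv2.resize(a[0][60:330,150:450],(400,360)),cv2.resize(b[0][130:280,250:410],(384,360))])[:,:,::-1])
                                                   ~~~~^^^^^^^^^^^^^^^^
TypeError: tuple indices must be integers or slices, not tuple
```

The pail has moved to about (0.565,0.097) and hangs roughly 10–15 mm up with the bail about 0.55 rad off upright. I'll carry it back over its old spot and lower it until the force goes to zero.

step_arm(plan=[[[-3, -1, 4, 0, 4], [-9, -3, 4, 0, 4], [-15, -6, 4, 0, 4], [-22, -9, 4, 0, 4], [-29, -12, 4, 0, 4], [-36, -14, 4, 0, 4], [-42, -17, 2, 0, 4], [-45, -18, 0, 0, 4]]])

```text
time: 15.48
tool_pos: [0.4718, 0.0561, 0.12]
ee_rot: [3.141, 0.0, 1.937]
wrist_force: [-0.1, -0.2, -5.9]
width: 0.0132
```

step_arm(plan=[[[0, 0, -2, 0, 4], [0, 0, -5, 0, 4], [0, 0, -8, 0, 4], [0, 0, -8, 0, 4], [0, 0, -8, 0, 4]]])

```text
time: 15.9
tool_pos: [0.4728, 0.0565, 0.1121]
ee_rot: [-3.141, 0.0, 1.938]
wrist_force: [-0.9, -2.0, -3.0]
width: 0.013
```

step_arm(plan=[[[0, 0, -3, 0, 4], [0, 0, -3, 0, 4]]])

```text
time: 16.07
tool_pos: [0.4724, 0.0562, 0.1117]
ee_rot: [-3.141, 0.001, 1.938]
wrist_force: [-6.9, -2.0, 8.1]
width: 0.0131
```

step_arm(plan=[[[0, 0, -2, 0, 4], [0, 0, -2, 0, 4]]])

```text
time: 16.23
tool_pos: [0.4723, 0.0561, 0.1114]
ee_rot: [3.141, 0.002, 1.938]
wrist_force: [-12.1, -1.6, 14.1]
width: 0.0132
```

```bash
sed -i '/imwrite/d' pail.py; python3 pail.py
python3 - <<'E'
from h import *
o=robot.get_obs(); print(o['time'],o['tool_pos'],o['wrist_force'])
E
```

```text
wrist 323.2 206.8 27.3 0.93 [0.517 0.08  0.02 ]
scene 333.9 225.5 11.4 0.8 [0.518 0.077 0.02 ]
w-s (array([0.51705612, 0.07907282, 0.01670623]), np.float64(0.0015737944574906767))
16.3833 [0.47229644 0.05609329 0.11145799] [-10.62384889  -1.07897233  13.52623442]
```

The pail stands again at about (0.517,0.077). I'll relieve the load and open the jaws to a loose cage, so the outer finger pushes the bar up to vertical without clamping it.

step_arm(plan=[[[0, 0, 4, 0, 4], [0, 0, 4, 0, 28], [0, 0, 4, 0, 28], [0, 0, 4, 0, 28], [0, 0, 4, 0, 28], [3, 1, 5, 0, 28], [6, 2, 6, 0, 28], [9, 3, 7, 0, 28]]])

```text
time: 17.05
tool_pos: [0.482, 0.0597, 0.114]
ee_rot: [-3.141, -0.0, 1.938]
wrist_force: [-1.1, 0.8, 0.0]
width: 0.0261
```

step_arm(plan=[[[5, 2, 2, 0, 28], [10, 4, 4, 0, 28], [15, 6, 5, 0, 28], [20, 8, 6, 0, 28], [25, 10, 7, 0, 28], [30, 12, 8, 0, 28], [35, 14, 9, 0, 28], [40, 15, 9, 0, 28]]])

```text
time: 17.72
tool_pos: [0.5223, 0.075, 0.1231]
ee_rot: [3.141, -0.0, 1.938]
wrist_force: [0.1, 0.9, 1.1]
width: 0.0264
```

step_arm(plan=[[[3, 1, 0, 0, 28], [3, 1, 0, 0, 28]]])

```text
time: 17.88
tool_pos: [0.5253, 0.0758, 0.1227]
ee_rot: [3.141, -0.0, 1.938]
wrist_force: [-0.7, -0.7, -0.9]
width: 0.0262
```

```bash
python3 pail.py
python3 - <<'E'
from h import *
o=robot.get_obs(); print(o['time'],o['tool_pos'],o['wrist_force'],o['width'])
E
```

```text
wrist 257.5 205.5 21.6 0.12 [0.504 0.073 0.02 ]
wrist 279.5 204.9 24.1 0.11 [0.527 0.083 0.02 ]
scene 334.7 226.1 10.5 0.67 [0.52  0.077 0.02 ]
w-s (array([0.52322416, 0.08021936, 0.01793743]), np.float64(0.00817125535873345))
18.0333 [0.52455927 0.07554523 0.1227856 ] [ 0.27603451 -0.27257874 -0.18938131] 0.026476685907876787
```

The bar now crosses the middle of the rusk in the wrist view, and the pail moved only 2–3 mm. Closing on the upright bar.

step_arm(plan=[[[0, 0, 0, 0, 4], [0, 0, 0, 0, 4], [0, 0, 0, 0, 4], [0, 0, 0, 0, 4]]])

```text
time: 18.37
tool_pos: [0.5245, 0.0755, 0.123]
ee_rot: [3.142, 0.0, 1.938]
wrist_force: [-0.1, 0.3, 0.2]
width: 0.0132
```

```bash
python3 pail.py
python3 - <<'E'
from h import *
o=robot.get_obs(); print(o['time'],o['tool_pos'],o['wrist_force'],o['width'])
c=snap('wrist','w12.png'); s=snap('scene','s12.png'); t=snap('top','t12.png')
# pivots/rim: grey profile along wrist row
o=c[0].mean(2); print([int(x) for x in o[205,150:420:6]])
E
```

```text
wrist 287.0 205.5 21.5 0.11 [0.534 0.085 0.02 ]
wrist 265.0 204.5 24.5 0.13 [0.511 0.077 0.02 ]
scene 334.9 226.9 10.3 0.65 [0.522 0.076 0.02 ]
w-s (array([0.51517807, 0.0778914 , 0.01221653]), np.float64(0.009756688359155932))
18.5167 [0.52457251 0.07555882 0.12300471] [-0.86616372 -0.06966976 -0.27972532] 0.012782410957437183
[117, 117, 118, 118, 117, 116, 150, 76, 75, 76, 76, 96, 163, 162, 163, 162, 131, 153, 155, 158, 73, 93, 86, 159, 155, 161, 166, 168, 167, 165, 79, 70, 72, 73, 86, 136, 138, 136, 135, 136, 137, 135, 137, 134, 135]
```

Bar gripped, with the pail centred under it. Lifting straight up.

step_arm(plan=[[[0, 0, 3, 0, 4], [0, 0, 10, 0, 4], [0, 0, 22, 0, 4], [0, 0, 37, 0, 4], [0, 0, 54, 0, 4], [0, 0, 72, 0, 4], [0, 0, 86, 0, 4], [0, 0, 92, 0, 4]]])

```text
time: 19.33
tool_pos: [0.5258, 0.0757, 0.2182]
ee_rot: [3.137, 0.001, 1.938]
wrist_force: [-0.2, 0.7, -4.6]
width: 0.0127
```

```bash
python3 pail.py
python3 - <<'E'
from h import *
o=robot.get_obs(); print(o['time'],o['tool_pos'],o['wrist_force'],o['width'])
E
```

```text
wrist 287.0 205.5 21.5 0.11 [0.546 0.067 0.02 ]
wrist 266.0 204.5 24.5 0.13 [0.518 0.058 0.02 ]
scene 340.4 206.2 11.1 0.68 [0.486 0.133 0.02 ]
w-s (array([0.51760112, 0.07851706, 0.10810314]), np.float64(0.008984085213485043))
19.4833 [0.52491194 0.07558984 0.21521649] [-1.24663884 -0.11970801 -5.62013657] 0.01276063141679861
```

The pail hangs with the rusk inside. Carrying it to the robot side of the fork.

step_arm(plan=[[[-2, -4, 0, -0.02, 4], [-6, -12, 0, -0.05, 4], [-12, -24, 0, -0.09, 4], [-18, -38, 0, -0.13, 4], [-24, -54, 0, -0.17, 4], [-30, -71, 0, -0.21, 4], [-36, -88, 0, -0.25, 4], [-42, -105, 0, -0.28, 4]]])

```text
time: 20.15
tool_pos: [0.4812, -0.0312, 0.2143]
ee_rot: [-3.14, 0.0, 1.653]
wrist_force: [-0.5, 0.9, -6.5]
width: 0.0134
```

step_arm(plan=[[[-5, -18, 0, -0.02, 4], [-9, -36, 0, -0.04, 4], [-12, -54, 0, -0.058, 4], [-15, -72, 0, -0.058, 4], [-18, -90, 0, -0.058, 4], [-18, -108, 0, -0.058, 4], [-18, -126, 0, -0.058, 4], [-18, -144, 0, -0.058, 4]]])

```text
time: 20.82
tool_pos: [0.4631, -0.1751, 0.2144]
ee_rot: [-3.14, 0.0, 1.596]
wrist_force: [1.0, 0.1, -6.1]
width: 0.0132
```

step_arm(plan=[[[0, -18, 0, 0, 4], [0, -36, 0, 0, 4], [0, -52, 0, 0, 4], [0, -65, 0, 0, 4], [0, -74, 0, 0, 4], [0, -80, 0, 0, 4], [0, -82, 0, 0, 4], [0, -82, 0, 0, 4]]])

```text
time: 21.48
tool_pos: [0.4645, -0.2555, 0.2148]
ee_rot: [-3.141, -0.0, 1.599]
wrist_force: [-1.1, -0.8, -5.9]
width: 0.0133
```

Run:
```python
from h import *
o=robot.get_obs(); print(o['time'],o['tool_pos'],o['ee_rot'],o['wrist_force'],o['width'])
c=snap('wrist','w13.png'); s=snap('scene','s13.png'); t=snap('top','t13.png')
p=np.array(o['tool_pos']); bar=p+[0,0,.05]
print('bar in scene',proj(s,bar),'top',proj(t,bar))
im=np.hstack([cv2.resize(s[0][180:400,110:350],(400,367)),cv2.resize(t[0][100:280,300:460],None,fx=2.039,fy=2.039)])
cv2.imwrite('pics/m13.png',np.vstack([im[:,:], ])[:,:,::-1]); print(im.shape)
```

```text
21.4833 [ 0.46450567 -0.25552164  0.21481274] [-3.14141029e+00 -4.01151187e-04  1.59911893e+00] [-1.06858014 -0.82907965 -5.93139668] 0.013276131460562867
bar in scene [197.52417504 236.82842755] top [372.20902219 201.472007  ]
(367, 726, 3)
```

View pics/m13.png

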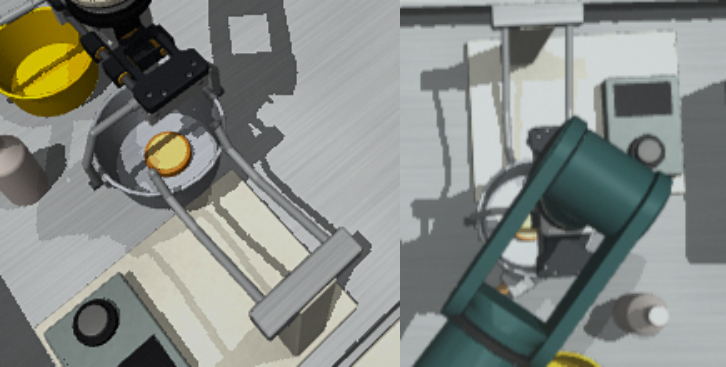

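The prong tips are at scene px (202,287) and (242,262), and the pail hangs level in front of them with the bar above. Advancing in +x over the tips.

step_arm(plan=[[[3, 0, 2, 0, 4], [9, 0, 3, 0, 4], [18, 0, 3, 0, 4], [28, 1, 3, 0, 4], [38, 1, 3, 0, 4], [48, 1, 3, 0, 4], [56, 2, 3, 0, 4], [60, 2, 3, 0, 4]]])

```text
time: 22.3
tool_pos: [0.5262, -0.2531, 0.2173]
ee_rot: [-3.142, -0.001, 1.601]
wrist_force: [-0.3, 0.9, -5.7]
width: 0.0129
```

step_arm(plan=[[[4, 0, 0, 0, 4], [12, 0, 0, 0, 4], [22, 1, 0, 0, 4], [32, 1, 0, 0, 4], [42, 1, 0, 0, 4], [50, 1, 0, 0, 4], [53, 1, 0, 0, 4], [53, 1, 0, 0, 4]]])

```text
time: 22.97
tool_pos: [0.5786, -0.2523, 0.2174]
ee_rot: [-3.141, -0.0, 1.6]
wrist_force: [-0.2, -0.1, -5.8]
width: 0.0128
```

Run:
```python
from h import *
o=robot.get_obs(); print(o['time'],o['tool_pos'],o['ee_rot'],o['wrist_force'],o['width'])
c=snap('wrist','w14.png'); s=snap('scene','s14.png')
```

```text
22.9667 [ 0.57855829 -0.25231279  0.21741287] [-3.14141363e+00 -3.50389664e-04  1.60034970e+00] [-0.18741703 -0.09835658 -5.77292186] 0.012797388654452768
```

No contact so far. Lowering onto the seats.

step_arm(plan=[[[0, 0, -6, 0, 4], [0, 0, -14, 0, 4], [0, 0, -22, 0, 4], [0, 0, -30, 0, 4], [0, 0, -36, 0, 4], [0, 0, -39, 0, 4], [0, 0, -39, 0, 4]]])

```text
time: 23.65
tool_pos: [0.5769, -0.2521, 0.1772]
ee_rot: [-3.139, -0.001, 1.6]
wrist_force: [-0.4, -0.6, -6.1]
width: 0.0131
```

step_arm(plan=[[[0, 0, -4, 0, 4], [0, 0, -4, 0, 4]]])

```text
time: 23.82
tool_pos: [0.5777, -0.2524, 0.1747]
ee_rot: [3.141, 0.0, 1.6]
wrist_force: [0.7, -0.5, -5.6]
width: 0.0129
```

step_arm(plan=[[[0, 0, -2, 0, 4], [0, 0, -2, 0, 4]]])

```text
time: 23.98
tool_pos: [0.5778, -0.2524, 0.1729]
ee_rot: [3.141, 0.0, 1.6]
wrist_force: [0.9, -0.6, -5.2]
width: 0.0134
```

step_arm(plan=[[[0, 0, -2, 0, 4], [0, 0, -2, 0, 4]]])

```text
time: 24.15
tool_pos: [0.5777, -0.2524, 0.1708]
ee_rot: [-3.142, -0.0, 1.6]
wrist_force: [-0.6, 0.4, -5.5]
width: 0.0132
```

step_arm(plan=[[[0, 0, -2, 0, 4], [0, 0, -2, 0, 4]]])

```text
time: 24.32
tool_pos: [0.5779, -0.2526, 0.1699]
ee_rot: [3.14, 0.001, 1.6]
wrist_force: [-0.6, -0.9, -2.5]
width: 0.0131
```

step_arm(plan=[[[0, 0, -2, 0, 4], [0, 0, -2, 0, 4]]])

```text
time: 24.48
tool_pos: [0.578, -0.2526, 0.1697]
ee_rot: [3.139, 0.002, 1.6]
wrist_force: [-2.5, 1.1, 3.3]
width: 0.0134
```

step_arm(plan=[[[0, 0, -2, 0, 4], [0, 0, -2, 0, 4]]])

```text
time: 24.65
tool_pos: [0.5781, -0.2527, 0.1695]
ee_rot: [3.137, 0.003, 1.6]
wrist_force: [-4.4, 2.1, 9.4]
width: 0.0131
```

Seated: the reading stops at 0.1695, as predicted. Relieve, open and retreat upward.

step_arm(plan=[[[0, 0, 3, 0, 4], [0, 0, 3, 0, 4], [0, 0, 3, 0, 50], [0, 0, 3, 0, 50], [0, 0, 3, 0, 50], [0, 0, 3, 0, 50], [0, 0, 3, 0, 50], [0, 0, 3, 0, 50]]])

```text
time: 25.32
tool_pos: [0.5777, -0.2524, 0.1675]
ee_rot: [-3.141, -0.0, 1.6]
wrist_force: [-0.6, -0.5, -0.3]
width: 0.0461
```

```bash
cat > chk.py <<'E'
from h import *
o=robot.get_obs(); print(o['time'],o['tool_pos'],o['wrist_force'],o['width'])
s=snap('scene','chk.png'); hsv=cv2.cvtColor(s[0],cv2.COLOR_RGB2HSV); m=cv2.inRange(hsv,(8,70,90),(35,255,255))
for k in cv2.findContours(m,0,2)[0]:
    (u,v),r=cv2.minEnclosingCircle(k)
    if cv2.contourArea(k)>25 and 150<u<330 and 200<v<400: print('rusk',u,v,r,cv2.contourArea(k),onz(s,u,v,.065))
E
python3 chk.py
```

```text
25.3167 [ 0.57770496 -0.2524148   0.16754003] [-0.60764487 -0.5291483  -0.27652535] 0.046090432691010146
rusk 247.673828125 320.328125 14.34011173248291 352.5 [ 0.5826011  -0.25033107  0.065     ]
```

step_arm(plan=[[[0, 0, 5, 0, 50], [0, 0, 15, 0, 50], [0, 0, 30, 0, 50], [0, 0, 50, 0, 50], [0, 0, 75, 0, 50], [0, 0, 100, 0, 50], [0, 0, 120, 0, 50], [0, 0, 120, 0, 50]]])

```text
time: 26.03
tool_pos: [0.5793, -0.2533, 0.2951]
ee_rot: [3.132, 0.006, 1.6]
wrist_force: [-0.4, 0.2, 0.5]
width: 0.0474
```

```bash
python3 chk.py
python3 - <<'E'
from h import *
c=snap('wrist','w15.png')
# bar brightness profile & prongs: expected projections
for n,P in(('barL',[.5757,-.185,.22]),('barR',[.5797,-.32,.22]),('btn',[.559,-.436,.062])): print(n,proj(c,P))
t=snap('top','t15.png'); s=snap('scene','s15.png')
for im,q in((s,(167,372)),):
  g=cv2.cvtColor(im[0],cv2.COLOR_RGB2GRAY); r=g[350:395,145:190]
  _,m=cv2.threshold(r,70,255,cv2.THRESH_BINARY_INV)
  for k in cv2.findContours(m,0,2)[0]:
    if cv2.contourArea(k)>50: (u,v),R_=cv2.minEnclosingCircle(k); print(u+145,v+350,R_)
E
```

```text
26.0333 [ 0.57926145 -0.2532514   0.29512926] [-0.38692686  0.24744979  0.48728627] 0.04735328798444144
rusk 247.43345642089844 319.8013610839844 14.428827285766602 489.5 [ 0.58138692 -0.25002415  0.065     ]
rusk 204.07691955566406 245.76922607421875 8.301027297973633 86.0 [ 0.37519943 -0.21880258  0.065     ]
barL [274.65238586 147.92264801]
barR [274.91948607 277.972713  ]
btn [260.84022183 298.03671349]
167.5 372.5 15.572511672973633
```

The pail hangs steady, rusk inside. Now I'll go above the button at (0.560,−0.436) with the fingers shut.

step_arm(plan=[[[-18, -183, 0, 0, 0], [-18, -183, 0, 0, 0], [-18, -183, 0, 0, 0], [-18, -183, 0, 0, 0], [-18, -183, 0, 0, 0], [-18, -183, 0, 0, 0], [-18, -183, 0, 0, 0], [-18, -183, 0, 0, 0]]])

```text
time: 26.9
tool_pos: [0.5597, -0.4343, 0.2866]
ee_rot: [-3.14, -0.002, 1.601]
wrist_force: [-0.4, 0.3, -0.5]
width: 0.0005
```

step_arm(plan=[[[0, 0, -40, 0, 0], [0, 0, -80, 0, 0], [0, 0, -120, 0, 0], [0, 0, -160, 0, 0], [0, 0, -190, 0, 0], [0, 0, -200, 0, 0], [0, 0, -200, 0, 0]]])

```text
time: 27.48
tool_pos: [0.5585, -0.4319, 0.084]
ee_rot: [-3.136, -0.006, 1.602]
wrist_force: [-0.1, 0.4, -0.0]
width: 0.0003
```

Run:
```python
from h import *
o=robot.get_obs(); print(o['time'],o['tool_pos'],o['ee_rot'],o['wrist_force'],o['width'])
c=snap('wrist','w16.png'); g=cv2.cvtColor(c[0],cv2.COLOR_RGB2GRAY)
print('btn exp',proj(c,[.56,-.436,.064]),'tip',proj(c,o['tool_pos']+np.array([0,0,.04])))
for v in range(120,270,10): print(v,[int(x) for x in g[v,180:380:8]])
```

```text
27.4833 [ 0.55845004 -0.43191963  0.08395211] [-3.13623392 -0.00561321  1.60195425] [-0.08391088  0.40431922 -0.0097668 ] 0.0003426111889239772
btn exp [277.98872013 237.92570445] tip [275.51227279 261.07575163]
120 [85, 85, 88, 86, 86, 101, 88, 88, 87, 85, 89, 88, 84, 144, 145, 129, 49, 64, 61, 92, 93, 153, 149, 151, 152]
130 [87, 86, 86, 85, 82, 106, 106, 108, 106, 108, 89, 89, 92, 148, 147, 151, 148, 94, 102, 117, 114, 164, 166, 165, 166]
140 [88, 87, 87, 87, 86, 107, 108, 107, 106, 106, 107, 108, 97, 148, 149, 160, 166, 114, 116, 114, 115, 165, 165, 166, 166]
150 [90, 88, 89, 86, 86, 104, 108, 108, 107, 105, 109, 109, 111, 105, 101, 148, 120, 112, 114, 115, 115, 164, 165, 166, 167]
160 [87, 88, 89, 90, 87, 129, 108, 110, 108, 108, 107, 109, 110, 106, 109, 110, 112, 111, 113, 113, 116, 114, 116, 116, 115]
170 [80, 132, 134, 135, 133, 104, 107, 106, 72, 73, 72, 73, 75, 71, 73, 75, 75, 74, 75, 74, 75, 77, 102, 100, 101]
180 [121, 116, 135, 136, 135, 142, 161, 116, 77, 77, 79, 80, 79, 118, 122, 126, 107, 108, 80, 77, 79, 79, 123, 122, 126]
190 [122, 117, 120, 129, 134, 138, 162, 164,
[... 209 characters left out ...]
4, 121, 121, 120, 165, 165, 116, 122, 57, 35, 34, 55, 55, 56, 126, 127, 124, 123, 125, 53, 52, 53, 49]
220 [136, 138, 122, 122, 121, 119, 149, 165, 113, 78, 48, 47, 67, 100, 49, 57, 107, 127, 126, 125, 125, 52, 52, 52, 50]
230 [119, 123, 121, 121, 122, 113, 150, 147, 100, 41, 51, 99, 108, 109, 116, 71, 51, 124, 126, 125, 112, 52, 51, 53, 52]
240 [120, 121, 120, 122, 119, 120, 148, 149, 97, 54, 75, 96, 102, 105, 105, 89, 51, 110, 113, 111, 112, 50, 53, 51, 48]
250 [122, 121, 119, 121, 121, 121, 151, 151, 94, 109, 64, 64, 31, 63, 60, 51, 110, 111, 112, 112, 81, 54, 51, 49, 50]
260 [120, 120, 120, 120, 120, 119, 151, 150, 93, 110, 64, 62, 28, 62, 62, 110, 125, 120, 111, 111, 74, 48, 51, 49, 48]
```

The button centre is at about px (281,238), against (278,238) predicted. Good. Lowering to contact.

step_arm(plan=[[[0, -1, -20, 0, 0], [0, -1, -40, 0, 0], [0, -1, -52, 0, 0], [0, -1, -56, 0, 0], [0, -1, -56, 0, 0]]])

```text
time: 27.95
tool_pos: [0.5608, -0.4367, 0.034]
ee_rot: [3.139, 0.002, 1.6]
wrist_force: [-0.6, 1.7, 3.1]
width: 0.0003
```

step_arm(plan=[[[0, 0, -4, 0, 0], [0, 0, -4, 0, 0]]])

```text
time: 28.12
tool_pos: [0.5611, -0.437, 0.0317]
ee_rot: [3.138, 0.003, 1.6]
wrist_force: [0.2, 2.4, 5.1]
width: 0.0006
```

step_arm(plan=[[[0, 0, -4, 0, 0], [0, 0, -4, 0, 0]]])

```text
time: 28.28
tool_pos: [0.5612, -0.4372, 0.0314]
ee_rot: [3.137, 0.004, 1.6]
wrist_force: [-4.2, 4.9, 16.6]
width: 0.0007
```

step_arm(plan=[[[0, 0, -3, 0, 0], [0, 0, -3, 0, 0]]])

```text
time: 28.45
tool_pos: [0.5613, -0.4373, 0.0312]
ee_rot: [3.136, 0.005, 1.6]
wrist_force: [-6.7, 6.5, 23.4]
width: 0.0006
```

The button is bottomed: the force went 3 → 5 → 17 → 23 N while z stopped at 0.031. Release and retreat.

step_arm(plan=[[[0, 0, 8, 0, 0], [0, 0, 20, 0, 0], [0, 0, 50, 0, 0], [0, 0, 90, 0, 0], [0, 0, 130, 0, 0], [0, 0, 170, 0, 0], [0, 0, 200, 0, 0], [0, 0, 200, 0, 0]]])

```text
time: 29.12
tool_pos: [0.5619, -0.4388, 0.2321]
ee_rot: [3.129, 0.012, 1.599]
wrist_force: [-0.6, 0.5, 1.1]
width: 0.0003
```

step_arm(plan=[[[0, 0, 0, 0, 0], [0, 0, 0, 0, 0], [0, 0, 0, 0, 0], [0, 0, 0, 0, 0]]])

```text
time: 29.45
tool_pos: [0.5589, -0.4358, 0.2177]
ee_rot: [-3.138, -0.004, 1.6]
wrist_force: [0.6, -1.1, -0.1]
width: 0.0005
```

```bash
cp pics/s15.png pics/before.png; python3 chk.py
python3 - <<'E'
from h import *
a=cv2.imread('pics/s15.png');b=cv2.imread('pics/chk.png')
d=cv2.absdiff(a,b).max(2)[255:350,170:320]; print('pail region diff >40:',(d>40).sum(), d.size)
d=cv2.absdiff(cv2.imread('pics/scene0.png'),b).max(2)
for n,(x,y,w,h) in dict(bowl=(360,255,55,50),jar=(418,230,42,42),crisp=(405,182,40,35),finger=(384,165,28,26),bottle=(90,250,50,55),brush=(175,222,50,75)).items(): print(n,(d[y:y+h,x:x+w]>50).mean().round(3))
t=snap('top')
for p in([.575,-.185,.22],[.579,-.325,.22]): print(proj(t,p),proj(snap('scene'),p))
E
```

```text
29.45 [ 0.55893768 -0.4358063   0.21770127] [ 0.58516926 -1.10023404 -0.05697179] 0.0005164511342578309
rusk 246.86363220214844 319.0454406738281 14.334498405456543 489.0 [ 0.57933409 -0.24994338  0.065     ]
rusk 209.5 238.5 17.33503532409668 177.5 [ 0.36726726 -0.19774086  0.065     ]
pail region diff >40: 4542 14250
bowl 0.0
jar 0.0
crisp 0.0
finger 0.0
bottle 0.419
brush 0.277
[342.70126719 162.75971426] [267.37448376 267.02214132]
[394.26294091 160.15505692] [205.72902697 317.06963498]
```

```bash
python3 chk.py; python3 -c "
from h import *
print(robot.close_job())"
```

```text
29.65 [ 0.55940531 -0.43614743  0.2196512 ] [-0.26093768  0.4605356   0.27969829] 0.00031449275443447814
rusk 246.86363220214844 319.0454406738281 14.334498405456543 487.0 [ 0.57933409 -0.24994338  0.065     ]
rusk 209.5 238.5 17.33503532409668 174.5 [ 0.36726726 -0.19774086  0.065     ]
the job is handed in; nothing more can be done
None
```

I did all the steps and handed the job in at about 29.7 s. The rusk is in the pail, the bail is upright, the pail hangs on the hook and has been let go, and the button was pressed and released.

**What went wrong and was mended**
- **First rusk grasp:** the fingers closed above the rusk. The real fingertips are about 40 mm above the reported TCP, so I corrected all later heights for that.
- **First bail swing:** I clamped the bar too tightly. The pail was dragged about 50 mm and lifted about 8 mm while the bail was only half up. I put it back on its old spot, then raised the bail with loose fingers while the pail stood on the bench.

**What the last checks showed**
- **Pail:** the bar stopped on the seats at the predicted height. In the scene camera the rusk then stayed at the hanging pail's position, about (0.58, −0.25), and was still there in the last two checks.
- **Button:** the force rose from 3 to 23 N while the height stopped changing, so it was fully down.
- **Other things:** the bowl, jar, crispbread and finger rusk showed no change in the pictures.

**What I could not confirm**
- **Both prongs:** I had used up my pictures, so I judged this from the seating height and the steady rusk rather than a final look.
- **Bottle and brush:** their image regions did differ from the start. I think that is only the arm and its shadow, because the brush handle was still in its place. The gripper may have been hiding the bottle, which I last saw in place while carrying the pail.
- **Button springing back:** I did not check this.

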